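# Snap the six-tube head onto the bench mixer and keep it pressed home

### The arm

A 6-joint arm with a two-finger parallel gripper is mounted at the origin on a cart in front of the work surface, level with it; the furniture and walls round the work are solid. World frame = base frame: x ahead of the robot, y to its left, z up, the work surface at z = 0. Lengths are in m, angles in rad, forces in N, time in s.
With the tool pointing down it reaches from about 0.25 to 0.8 m from the base axis. Payload 3.9 kg.
Tool frame: the origin (TCP) lies at the very end of the fingers, on their centre line; the grasp point (between the pads) lies 19 mm behind it; z points along the fingers, y is the line along which they close (so a half turn about z gives the same grasp; the last joint's range is limited). The gripper opens to 85 mm and grips with 20 to 120 N. Pads are 22 mm wide; open, the fingers measure 114 mm over their backs; the gripper's body (76 mm by 85 mm) begins 54 mm behind the grasp point. The pads swing forward as they close: fully open they stand 13 mm farther back than shut.
Start: joints at [1.236, 0.26, -0.138, 1.173, 0, 1.571], TCP at [0.172, 0.496, 0.231] pointing down, gripper open.
Joint ranges: [-2.78, 2.78], [-0.83, 1.72], [-1.28, 1.37], [-1.9, 2.12], [-1.57, 1.48], [-3.14, 3.14]. Speed limits (rad/s): [2.57, 2.57, 3.14, 3.14, 3.14, 3.14].

### API

Orientations are given as a rotation vector (axis times angle).
In Python, from station import ctrl gives the robot as it stands.
- The arm moves only by the shell command python3 -m crank 'ROWS'. ROWS is JSON, one flat list of numbers, 7 for each row, row after row: the finger opening in mm, from 0 to 85.4, then the shift along the tool's x, y, z in mm, then the turn, a rotation vector about the tool's x, y, z in rad. A call has 1 to 12 rows; each row shifts and turns the commanded pose from where the row before left it, along the tool's axes as they then stand; what a row does not reach is not made up. A row lasts 1/12 s, in which the tool goes at most 41.7 mm and 7.16 degrees, less where a joint would pass 70% of its speed; a pose out of reach is approached as far as the arm can. A call with a gripper value outside its range is refused whole. The fingers move at their own pace and stop on an object; the grip force is fixed at half the most. Time passes only in rows, so rows that do not move let the fingers close. It gives the time, the measured TCP pose, the force, the opening and the grip force at its end, in the units of the state.
- ctrl.read_state(): the state, without advancing time (a new reading comes with each control period).
- ctrl.camera(name): name is "scene" or "top"; returns (picture, depth): 400x640x3 uint8, red, green, blue; 400x640 float32, m along the optical axis (not along the pixel's ray), 0 where there is no reading.
- ctrl.calibration(name): a dict with "mtx" (3x3 intrinsics, pixels), "T" (4x4, takes a point from camera to world coordinates). Camera axes: x right, y down, z forward; pixel columns grow to the right and rows downward; lengths in m; the calibration is good to about 2 mm. A picture is of the moment at which its call begins. calibration takes no time and is no camera call.
- ctrl.finish_job(): hands the job in; it is judged then, once.
Trained networks look in the newest picture that a camera, given by its name, has taken for a name from the list of things; names that differ only in an ending like _2 or _b are one class to them, and where a whole thing is asked for, a point or a joint stands for the part that bears it (a point fixed in the world has none). Each returns a list of dicts, best first, with "p" (0 to 1); they miss things now and then, are a little off and sometimes report something else, mostly with a low value. They report only what shows in the picture. A call takes as long as a camera call.
- ctrl.boxes_of(thing, camera): "at" ([column, row] in pixels, amid what is visible of it).
- ctrl.masks_of(thing, camera): "region" (400x640 bool, what is visible of it) and "at" ([column, row] in pixels, amid what is visible of it).
The state is a dict: "clock": time; "joint_positions": joint angles; "dq": joint speeds; "tau": joint torques, N m; "tcp_pos": TCP position; "tool_rot": TCP orientation; "force": force on the tool from outside, world axes, zero at the start; "torque": the same for the moment, N m; "opening": finger opening in m; "grasp_force": force on a finger pad.
Only numpy, scipy, OpenCV 4.12 (cv2) and the standard library are available. Lean on these libraries where they do the work, as an engineer would, in place of code of your own. Each camera call takes 0.05 s, during which the arm holds its last target. There are 200 camera calls.

### The job

Make the bench tube mixer ready for the blood tubes: first switch it off by turning its black dial anticlockwise, past its clicks, to the white OFF mark. Then fetch the blue six-tube head with the metal grip post (not the black rubber cup), set it upright on the mixer's steel drive post, press it down until it snaps and sits fully home, and finish while still pressing it down firmly, without letting go. Leave the other things on the bench where they are.

Things in the scene. Friction and masses are not known exactly. Their poses are not given: they have to be found in the camera images.
- mixer: the bench tube mixer: white box housing on a dark base, 120 (its x) x 165 (its y) x 54 mm tall, fixed to the bench; dial on its right half, drive post on its left half. Origin at the middle of its underside, z up, its x points to its back (roughly away from the robot), its y to the left.
- mixer_seat (a point): centre of the top of the steel collar (46 mm across) that the head sits on, 66 mm above the bench, at x -6, y +40 mm in the mixer's frame; z up. On it stands the drive post: 16 mm thick, 25 mm tall, the last 7 mm tapered to a 6 mm tip; three sprung balls, 13 mm above the seat, stand out to 12 mm from its axis.
- mixer_dial_grip (a point): middle of the dial's grip bar, on its vertical axis, 81.5 mm above the bench, at x -14, y -44 mm in the mixer's frame. The bar is 36 mm long and 12 mm thick; its top is 8.5 mm above this point, the housing's top 27.5 mm below; under it a disc 38 mm across, 4 mm thick. The point turns with the dial: x along the bar to the white pointer end, y across the 12 mm, z up.
- mixer_dial (a joint): angle of the dial, rad, growing clockwise seen from above: 0 = OFF (pointer at the white mark), 0.6 = speed 1, 1.2 = speed 2 (green marks). It starts at speed 1 or 2. Each place is a sprung detent; leaving one takes up to about 0.2 N m, then the dial snaps on to the next. Stops at -0.08 and 1.28.
- tube_head: the blue six-tube head, loose, about 0.18 kg: six open cups round a hub, 75 mm across, 34 mm tall, with a grip post on top (68 mm in all). Origin on its axis at its underside, z up; any turn about z will do. Bore below: mouth 26 mm, throat 19 mm. On the mixer it first rests on the balls some 11 mm above home; a push of about 10 to 17 N makes them give, then it goes home and stays on.
- tube_head_grip (a point): the point to grasp the six-tube head: on the axis of its round aluminium grip post (22 mm thick), 57 mm above its underside, 11 mm below the post's top and 23 mm above the cups. z up along its axis. Keep a push of about 10 to 25 N on the head at the end.
- cup_head: black rubber cup head, loose, 61 mm across and 37 mm tall, the other attachment; origin under its middle. To be left alone.
- lab_timer: white timer lying flat, 66 x 66 x 19 mm; origin under its middle. To be left alone.
- petri_dish: petri dish, 63 mm across and 16 mm tall; origin under its middle. To be left alone.
- dropper_bottle: small white dropper bottle with a blue cap, 24 mm across and 68 mm tall; origin under its middle. To be left alone.

How it is judged:
By the outcome, as a careful person would: the job done as asked, in the order asked, and still so for the second after the job is handed in, while the arm keeps its last pose, push and grip.
It also fails if it takes over 58 s, if anything falls off the work surface, if the arm or the gripper's body presses on something with over 40 N, if the wrist force passes 120 N, or if a joint passes its speed limit or range.

## Working session

There is one attempt and no reset: what is moved stays moved. The work goes in short steps, Python scripts to look and compute and a shell command to move; the robot and the scene stay as the last step left them, time stands still between calls to the robot, and variables do not carry over. Pictures are saved under pics/ and viewed, at most 10 in all, crops included, and the job is handed in when it is done.

```bash
ls; mkdir -p pics; cat > h.py <<'E'
import numpy as np,cv2
from scipy.spatial.transform import Rotation as R
from station import ctrl
def save(cam,name):
    p,d=ctrl.camera(cam); cv2.imwrite(f'pics/{name}.png',p[:,:,::-1]); return p,d
def cloud(cam,d):
    c=ctrl.calibration(cam);K=np.array(c['mtx']);T=np.array(c['T'])
    v,u=np.mgrid[:400,:640]
    P=np.stack([(u-K[0,2])/K[0,0]*d,(v-K[1,2])/K[1,1]*d,d],-1)
    return P@T[:3,:3].T+T[:3,3]
def px(cam,p):
    c=ctrl.calibration(cam);K=np.array(c['mtx']);T=np.linalg.inv(np.array(c['T']))
    q=K@(T[:3,:3]@np.asarray(p)+T[:3,3]);return q[:2]/q[2]
E
python3 - <<'E'
from h import *
for c in ('top','scene'):
    p,d=save(c,c+'0');W=cloud(c,d)
    np.save(c+'W.npy',W);np.save(c+'d.npy',d)
    for t in ['mixer','mixer_dial','tube_head','cup_head','lab_timer','petri_dish','dropper_bottle']:
        for m in ctrl.masks_of(t,c)[:2]:
            r=m['region']&(d>0);w=W[r]
            print(c,t,round(m['p'],2),np.round(m['at']),r.sum(),np.round(np.median(w,0),3),np.round(np.percentile(w[:,2],98),3) if len(w) else '')
print(ctrl.read_state())
E
```

```text
pics
top mixer 0.84 [349. 211.] 2964 [ 0.47  -0.12   0.055] 0.089
top mixer_dial 0.61 [362. 212.] 188 [ 0.466 -0.164  0.062] 0.093
top tube_head 0.77 [444. 218.] 649 [ 0.451 -0.366  0.025] 0.069
top tube_head 0.49 [447. 172.] 567 [ 0.573 -0.394  0.016] 0.021
top cup_head 0.65 [263. 228.] 478 [0.436 0.097 0.027] 0.039
top lab_timer 0.6 [449. 173.] 613 [ 0.573 -0.394  0.016] 0.021
top lab_timer 0.34 [442. 219.] 603 [ 0.45  -0.365  0.026] 0.069
top petri_dish 0.87 [273. 179.] 438 [0.562 0.083 0.016] 0.02
scene mixer 0.74 [332. 232.] 2790 [ 0.451 -0.131  0.053] 0.088
scene mixer_dial 0.59 [345. 230.] 186 [ 0.461 -0.171  0.068] 0.093
scene tube_head 0.84 [417. 273.] 714 [ 0.443 -0.373  0.028] 0.068
scene cup_head 0.62 [249. 212.] 392 [0.438 0.099 0.027] 0.039
scene cup_head 0.38 [416. 269.] 706 [ 0.443 -0.374  0.028] 0.068
scene lab_timer 0.89 [442. 247.] 580 [ 0.57  -0.397  0.015] 0.02
scene petri_dish 0.8 [284. 188.] 321 [0.559 0.082 0.015] 0.02
scene dropper_bottle 0.47 [206. 191.] 137 [0.434 0.249 0.035] 0.066
scene dropper_bottle 0.18 [250. 210.] 388 [0.438 0.098 0.027] 0.039
{'clock': 0.8, 'joint_positions': array([ 1.23601672e+00,  2.59972102e-01, -1.38117588e-01,  1.17270627e+00,
        2.98588005e-05,  1.57078630e+00]), 'dq': array([-2.46905106e-03,  4.70591335e-04,  3.50781111e-04,  6.77745942e-04,
        7.73039685e-05,  5.18264033e-04]), 'tau': array([ 5.42222861e-04, -4.05556476e+01,  2.54222184e+01,  7.53757104e-04,
       -2.23329153e-04, -2.22755387e-07]), 'tcp_pos': array([0.17247831, 0.49583594, 0.23131229]), 'tool_rot': array([-5.23397824e-01, -3.09765629e+00, -8.37607516e-06]), 'force': array([ 0.19983092, -0.14215273,  0.20023124]), 'torque': array([ 0.00398492, -0.01648443,  0.01616756]), 'grasp_force': 0.0, 'opening': 0.0856330187087967}
```

```bash
python3 - <<'E'
from h import *
a=cv2.imread('pics/top0.png')[150:270,230:490];b=cv2.imread('pics/scene0.png')[160:310,190:490]
cv2.imwrite('pics/v1.png',np.vstack([cv2.resize(a,(650,300),interpolation=2),cv2.resize(b,(600,300),interpolation=2)[:, :].copy() if 0 else cv2.copyMakeBorder(cv2.resize(b,(600,300),interpolation=2),0,0,0,50,0)]))
for c in('top','scene'):
    W=np.load(c+'W.npy')
    def sel(lo,hi,x0,x1,y0,y1):
        m=(W[...,2]>lo)&(W[...,2]<hi)&(W[...,0]>x0)&(W[...,0]<x1)&(W[...,1]>y0)&(W[...,1]<y1);return W[m]
    q=sel(.045,.06,.3,.62,-.25,0.02)
    r=cv2.minAreaRect((q[:,:2]*1000).astype(np.float32));print(c,'house',r,len(q),np.median(q[:,2]))
    q=sel(.083,.098,.35,.6,-.25,-.02)
    for n,q in (('hi',q[q[:,1]<-.12]),('post',sel(.07,.1,.35,.6,-.12,0)),('collar',sel(.062,.07,.35,.6,-.12,-0.02))):
        if len(q)>3: print(n,len(q),q.mean(0).round(4),cv2.minAreaRect((q[:,:2]*1000).astype(np.float32)))
    q=sel(.06,.08,.35,.55,-.45,-.28);print('headpost',len(q),q.mean(0).round(4),cv2.minEnclosingCircle((q[:,:2]*1000).astype(np.float32)))
    q=sel(.026,.04,.35,.55,-.45,-.28);print('headcups',len(q),q.mean(0).round(4),cv2.minEnclosingCircle((q[:,:2]*1000).astype(np.float32)))
E
```

```text
top house ((512.2549438476562, -109.57511901855469), (212.6270751953125, 174.3236083984375), 17.024341583251953) 2149 0.054702216903667944
hi 75 [ 0.4671 -0.1663  0.09  ] ((467.212158203125, -166.50289916992188), (35.019771575927734, 12.11276626586914), 4.510190010070801)
post 127 [ 0.5292 -0.0533  0.0849] ((519.69189453125, -47.927406311035156), (146.17430114746094, 59.87750244140625), 14.938212394714355)
collar 379 [ 0.4696 -0.0808  0.0657] ((508.5079650878906, -62.10105895996094), (152.73153686523438, 60.63477325439453), 26.29002571105957)
headpost 67 [ 0.4522 -0.3684  0.0674] ((452.54229736328125, -369.01861572265625), 10.574200630187988)
headcups 240 [ 0.4517 -0.3678  0.0328] ((453.4897155761719, -369.12969970703125), 37.81243133544922)
scene house ((516.72802734375, -108.578369140625), (224.96533203125, 171.12017822265625), 17.193273544311523) 1687 0.05351593703474933
hi 61 [ 0.4643 -0.1675  0.0891] ((468.9205017089844, -166.80728149414062), (41.09390640258789, 11.500677108764648), 6.999020576477051)
post 228 [ 0.5522 -0.047   0.085 ] ((520.8968505859375, -53.03775405883789), (148.69253540039062, 61.65997314453125), 18.50156021118164)
collar 245 [ 0.4785 -0.0788  0.0652] ((516.978515625, -68.25862884521484), (162.9898681640625, 57.84711837768555), 14.381368637084961)
headpost 61 [ 0.4511 -0.3699  0.0663] ((452.1746826171875, -370.07769775390625), 10.712425231933594)
headcups 291 [ 0.4482 -0.3709  0.0314] ((452.57391357421875, -370.3058776855469), 37.8359375)
```

View pics/v1.png

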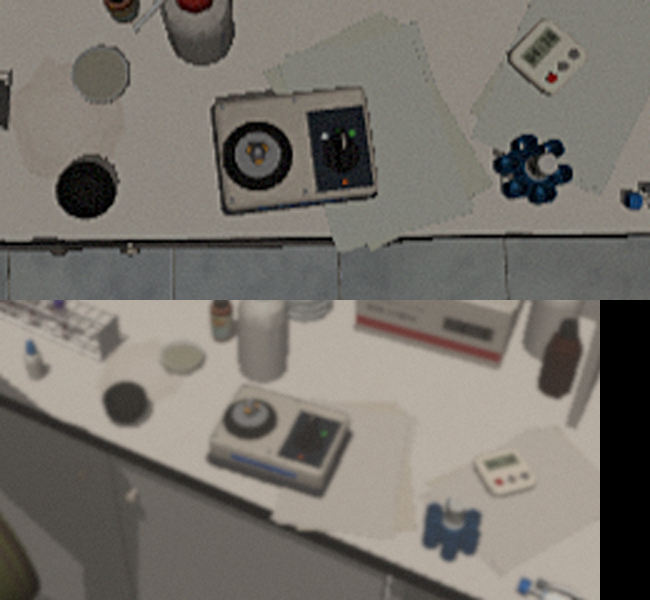

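```bash
python3 - <<'E'
from h import *
from scipy.optimize import least_squares
for c in('top','scene'):
    W=np.load(c+'W.npy');I=cv2.imread(f'pics/{c}0.png').astype(int)
    box=(W[...,0]>.36)&(W[...,0]<.535)&(W[...,1]>-.24)&(W[...,1]<.0)
    q=W[box&(W[...,2]>.05)&(W[...,2]<.058)]
    q=q[(q[:,0]<.55)]
    r=cv2.minAreaRect((q[:,:2]*1000).astype(np.float32));print(c,r)
    # collar
    for lo,hi in((.063,.068),(.08,.095)):
        s=W[box&(W[...,2]>lo)&(W[...,2]<hi)&(W[...,1]>-.12)]
        print(lo,len(s),s.mean(0).round(4),cv2.minEnclosingCircle((s[:,:2]*1000).astype(np.float32)))
    # colour marks near the dial
    cal=ctrl.calibration(c);K=np.array(cal['mtx']);T=np.array(cal['T'])
    def onplane(u,v,z):
        d=T[:3,:3]@np.linalg.solve(K,[u,v,1]);return T[:3,3]+d*(z-T[2,3])/d[2]
    B,G,Rr=I[...,0],I[...,1],I[...,2]
    near=box&(W[...,1]<-.13)&(W[...,1]>-.205)
    for n,m in(('green',near&(G-Rr>25)&(G-B>15)),('white',near&(I.min(2)>120)),('red',near&(Rr-G>40))):
        for v,u in np.argwhere(m)[:25]:
            x=onplane(u,v,.0545);print(n,u,v,I[v,u],x[:2].round(3),W[v,u].round(3))
u,v=px('top',[.467,-.1665,.09]).astype(int)
a=cv2.imread('pics/top0.png')[v-22:v+23,u-30:u+30];cv2.imwrite('pics/v2.png',cv2.resize(a,None,fx=12,fy=12,interpolation=2))
print(u,v)
E
```

```text
top ((476.2644348144531, -121.38871765136719), (110.75315856933594, 155.80050659179688), 5.343502998352051)
0.063 294 [ 0.4652 -0.0818  0.0656] ((466.4603576660156, -80.96702575683594), 30.770092010498047)
0.08 47 [ 0.4662 -0.0824  0.0865] ((467.2838134765625, -82.24514770507812), 11.100615501403809)
green 370 201 [30 48 17] [ 0.495 -0.179] [ 0.495 -0.179  0.053]
green 364 202 [18 39 10] [ 0.492 -0.163] [ 0.492 -0.163  0.057]
green 370 202 [ 44 106  47] [ 0.492 -0.178] [ 0.492 -0.179  0.053]
green 371 202 [45 94 48] [ 0.492 -0.181] [ 0.492 -0.181  0.054]
green 369 203 [25 55 29] [ 0.489 -0.176] [ 0.49  -0.176  0.053]
green 370 203 [ 43 123  52] [ 0.489 -0.178] [ 0.489 -0.178  0.057]
green 371 203 [ 46 106  49] [ 0.489 -0.181] [ 0.49  -0.181  0.054]
green 370 204 [34 80 32] [ 0.487 -0.178] [ 0.487 -0.178  0.055]
green 371 204 [34 65 33] [ 0.487 -0.181] [ 0.487 -0.181  0.055]
white 360 192 [125 134 144] [ 0.518 -0.154] [ 0.518 -0.154  0.055]
white 377 192 [121 128 129] [ 0.518 -0.197] [ 0.527 -0.204  0.004]
white 352 199 [122 134 141] [ 0.5   -0.133] [ 0.501 -0.133  0.052]
white 352 20
[... 3266 characters left out ...]
[ 0.527 -0.142  0.052]
white 347 213 [139 150 161] [ 0.526 -0.145] [ 0.525 -0.146  0.056]
white 348 213 [135 146 157] [ 0.527 -0.148] [ 0.529 -0.147  0.053]
white 349 213 [135 148 157] [ 0.529 -0.15 ] [ 0.528 -0.15   0.055]
white 350 213 [135 146 156] [ 0.53  -0.152] [ 0.532 -0.152  0.052]
white 351 213 [135 145 154] [ 0.531 -0.155] [ 0.532 -0.154  0.053]
white 352 213 [138 149 157] [ 0.532 -0.157] [ 0.533 -0.157  0.053]
white 341 214 [125 136 145] [ 0.515 -0.133] [ 0.517 -0.133  0.053]
white 342 214 [131 142 151] [ 0.517 -0.136] [ 0.519 -0.134  0.051]
white 343 214 [135 146 154] [ 0.518 -0.138] [ 0.518 -0.138  0.054]
white 344 214 [137 150 159] [ 0.519 -0.14 ] [ 0.518 -0.141  0.056]
367 209
```

View pics/v2.png

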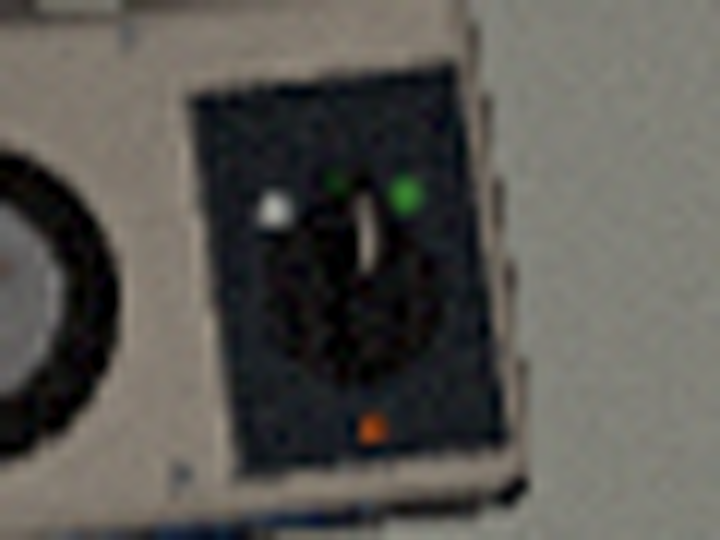

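```bash
python3 -m crank '[85,-27,-29,0,0,0,0, 85,-27,-29,0,0,0,0, 85,-27,-29,0,0,0,0, 85,-27,-29,0,0,0,0, 85,-27,-29,0,0,0,0, 85,-27,-29,0,0,0,0, 85,-27,-29,0,0,0,0, 85,-27,-29,0,0,0,0]'; python3 - <<'E'
from h import *
print(ctrl.read_state()['joint_positions'].round(3))
for c in('top','scene'):
    W=np.load(c+'W.npy').reshape(-1,3)
    r=np.hypot(W[:,0]-.467,W[:,1]+.1665)
    print(np.histogram(W[r<.019,2],bins=np.arange(.045,.1,.003)))
E
```

```text
clock: 1.47
tcp_pos: [0.3006, 0.2041, 0.2316]
tool_rot: [0.522, 3.097, 0.001]
force: [1.1, -0.2, 0.7]
opening: 0.0851
grasp_force: 0.0
[ 0.597 -0.02  -0.467  1.122 -0.     0.931]
(array([ 0,  0,  0, 19, 51, 25,  3,  0,  2,  4,  2,  1,  4,  5, 29, 37,  4,
        0]), array([0.045, 0.048, 0.051, 0.054, 0.057, 0.06 , 0.063, 0.066, 0.069,
       0.072, 0.075, 0.078, 0.081, 0.084, 0.087, 0.09 , 0.093, 0.096,
       0.099]))
(array([ 0,  0,  7, 28, 34, 13,  7,  7,  5,  4, 10,  3,  9,  9, 25, 21,  2,
        0]), array([0.045, 0.048, 0.051, 0.054, 0.057, 0.06 , 0.063, 0.066, 0.069,
       0.072, 0.075, 0.078, 0.081, 0.084, 0.087, 0.09 , 0.093, 0.096,
       0.099]))
```

```bash
python3 -m crank '[85,-27.9,-29.5,0,0,0,0, 85,-27.9,-29.5,0,0,0,0, 85,-27.9,-29.5,0,0,0,0, 85,-27.9,-29.5,0,0,0,0, 85,-27.9,-29.5,0,0,0,0, 85,-27.9,-29.5,0,0,0,0, 85,-27.9,-29.5,0,0,0,0, 85,-27.9,-29.5,0,0,0,0, 85,-27.9,-29.5,0,0,0,0, 85,-27.9,-29.5,0,0,0,0, 85,0,0,0,0,0,0.12, 85,0,0,0,0,0,0.12]'; python3 -m crank '[60,0,0,0,0,0,0.12, 60,0,0,0,0,0,0.12, 60,0,0,0,0,0,0.12, 60,0,0,0,0,0,0.12, 60,0,0,0,0,0,0.12, 60,0,0,0,0,0,0.12, 60,0,0,0,0,0,0.12, 60,0,0,0,0,0,0.12, 60,0,0,0,0,0,0.12, 60,0,0,0,0,0,0.12,60,0,0,0,0,0,0.12,60,0,0,0,0,0,0.12]'; python3 -m crank '[50,0,0,0,0,0,0.12, 50,0,0,0,0,0,0.12, 50,0,0,0,0,0,0.12, 50,0,0,0,0,0,0.12, 50,0,0,0,0,0,0.12, 50,0,0,0,0,0,0.12, 50,0,0,0,0,0,0.12, 50,0,0,0,0,0,0.12, 50,0,0,0,0,0,0.074, 50,0,0,0,0,0,0,50,0,0,0,0,0,0]'; python3 - <<'E'
from h import *
s=ctrl.read_state();print(s['joint_positions'].round(3),s['tcp_pos'].round(4),s['clock'],R.from_rotvec(s['tool_rot']).as_matrix().round(3))
save('top','t2');p=px('top',[.467,-.1665,.09]).astype(int)
a=cv2.imread('pics/t2.png')[p[1]-60:p[1]+60,p[0]-80:p[0]+80]
cv2.imwrite('pics/v3.png',cv2.resize(a,None,fx=4,fy=4,interpolation=2))
E
```

```text
clock: 2.47
tcp_pos: [0.4678, -0.167, 0.2309]
tool_rot: [0.905, 3.008, -0.0]
force: [0.2, -0.3, 1.0]
opening: 0.0849
grasp_force: 0.0
clock: 3.47
tcp_pos: [0.4669, -0.1645, 0.2313]
tool_rot: [2.661, 1.67, 0.0]
force: [-0.8, -0.1, 0.2]
opening: 0.0599
grasp_force: 0.0
clock: 4.38
tcp_pos: [0.4669, -0.1645, 0.2313]
tool_rot: [3.138, 0.149, 0.0]
force: [0.5, -0.1, -0.4]
opening: 0.0498
grasp_force: 0.0
[-0.339  0.209 -0.207  1.155  0.     2.708] [ 0.4669 -0.1645  0.2313] 4.3833 [[ 0.996  0.095  0.   ]
 [ 0.095 -0.996 -0.   ]
 [ 0.     0.    -1.   ]]
```

View pics/v3.png

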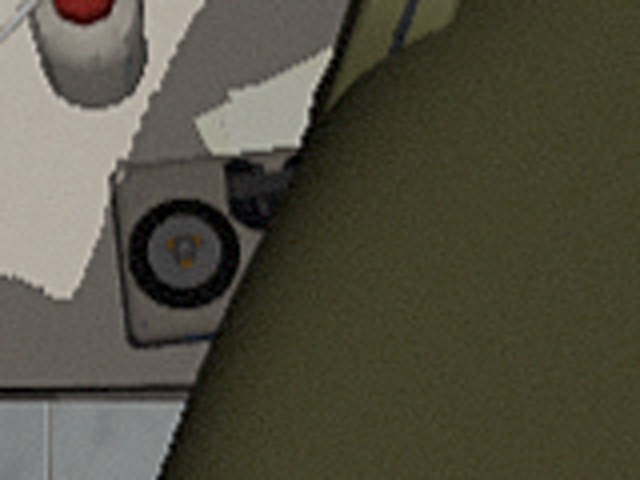

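```bash
python3 -m crank '[50,0,2.2,33,0,0,0, 50,0,0,33,0,0,0, 50,0,0,33,0,0,0, 50,0,0,33,0,0,0, 50,0,0,32,0,0,0, 50,0,0,0,0,0,0, 50,0,0,0,0,0,0]'; python3 -m crank '[0,0,0,0,0,0,0, 0,0,0,0,0,0,0, 0,0,0,0,0,0,0, 0,0,0,0,0,0,0, 0,0,0,0,0,0,0, 0,0,0,0,0,0,0, 0,0,0,0,0,0,0, 0,0,0,0,0,0,0]'; python3 -c "
from h import *
s=ctrl.read_state();print(s['torque'],s['force'])"
```

```text
clock: 5.02
tcp_pos: [0.4654, -0.1661, 0.0663]
tool_rot: [-3.136, -0.147, 0.006]
force: [-0.2, -0.4, 0.0]
opening: 0.0499
grasp_force: 0.0
clock: 5.68
tcp_pos: [0.4689, -0.1671, 0.0696]
tool_rot: [3.137, 0.146, 0.007]
force: [0.1, 1.2, 5.2]
opening: 0.0109
grasp_force: 58.6
[0.22160473 0.10642089 0.04152226] [0.12738192 1.20302219 5.24092053]
```

```bash
python3 -m crank '[0,0,0,-2,0,0,0, 0,0,0,0,0,0,-0.08, 0,0,0,0,0,0,-0.08, 0,0,0,0,0,0,-0.08, 0,0,0,0,0,0,-0.08, 0,0,0,0,0,0,-0.08, 0,0,0,0,0,0,-0.08, 0,0,0,0,0,0,-0.08, 0,0,0,0,0,0,-0.06, 0,0,0,0,0,0,0, 0,0,0,0,0,0,0]'; python3 -c "
from h import *
s=ctrl.read_state();print(s['torque'],s['force'],R.from_rotvec(s['tool_rot']).as_matrix().round(3))"
```

```text
clock: 6.6
tcp_pos: [0.4688, -0.167, 0.0697]
tool_rot: [2.944, 1.094, 0.004]
force: [4.7, -0.4, -8.8]
opening: 0.0102
grasp_force: 60.9
[ 0.01926899 -1.13135752  0.08845171] [ 4.72909384 -0.36957214 -8.82917076] [[ 0.757  0.653  0.003]
 [ 0.653 -0.757 -0.   ]
 [ 0.002  0.002 -1.   ]]
```

```bash
python3 -m crank '[45,0,0,0,0,0,0, 45,0,0,0,0,0,0, 45,0,0,0,0,0,0, 45,0,0,0,0,0,0,45,0,0,-10,0,0,0, 45,0,0,-30,0,0,0, 45,0,0,-40,0,0,0, 45,0,0,-40,0,0,0, 45,0,0,-30,0,0,0, 45,0,0,0,0,0,0]';  python3 -m crank '[45,-28.9,28.7,0,0,0,0, 45,-28.9,28.7,0,0,0,0, 45,-28.9,28.7,0,0,0,0, 45,-28.9,28.7,0,0,0,0, 45,-28.9,28.7,0,0,0,0, 45,0,0,0,0,0,0, 45,0,0,0,0,0,0]'; python3 - <<'E'
from h import *
s=ctrl.read_state();print(s['joint_positions'].round(3),s['tcp_pos'].round(4),R.from_rotvec(s['tool_rot']).as_matrix().round(3))
out=[]
for c in('top','scene'):
    p,d=save(c,c+'3');W=cloud(c,d)
    q=W[(W[...,2]>.083)&(W[...,2]<.098)&(W[...,0]>.43)&(W[...,0]<.51)&(W[...,1]<-.14)&(W[...,1]>-.2)]
    print(c,len(q),q.mean(0),cv2.minAreaRect((q[:,:2]*1000).astype(np.float32)) if len(q) else '')
    p=px(c,[.46,-.2,.09]).astype(int)
    out.append(cv2.resize(cv2.imread(f'pics/{c}3.png')[p[1]-30:p[1]+30,p[0]-55:p[0]+55],None,fx=5,fy=5,interpolation=2))
cv2.imwrite('pics/v4.png',np.vstack(out))
E
```

```text
clock: 7.43
tcp_pos: [0.4706, -0.1681, 0.2262]
tool_rot: [2.937, 1.093, 0.014]
force: [0.6, -0.9, 0.1]
opening: 0.0453
grasp_force: 0.0
clock: 8.02
tcp_pos: [0.4507, -0.3716, 0.2184]
tool_rot: [-2.945, -1.09, 0.001]
force: [-0.4, -0.1, 0.0]
opening: 0.045
grasp_force: 0.0
[-0.69   0.368 -0.014  1.19  -0.     1.743] [ 0.4507 -0.3716  0.2184] [[ 0.759  0.651 -0.001]
 [ 0.651 -0.759  0.001]
 [-0.    -0.001 -1.   ]]
top 75 [ 0.46647513 -0.16636472  0.09013908] ((466.881103515625, -166.0460205078125), (34.39188766479492, 11.668806076049805), 43.89829635620117)
scene 63 [ 0.46489114 -0.167237    0.08831915] ((467.00665283203125, -166.00941467285156), (38.28190231323242, 12.315130233764648), 40.55234146118164)
```

View pics/v4.png

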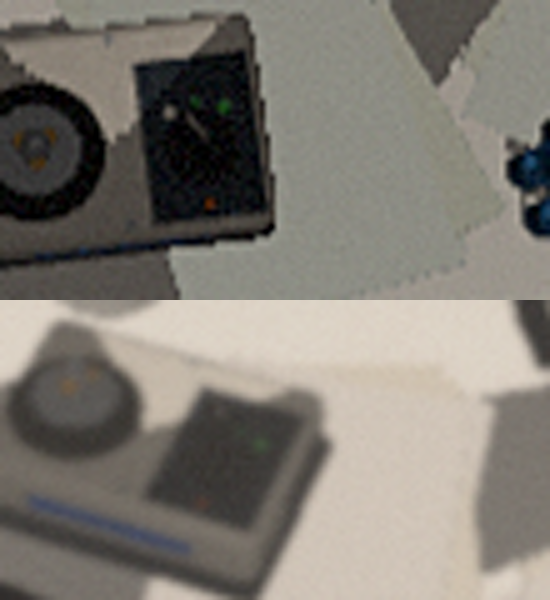

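```bash
python3 -m crank '[45,2.6,0,35.5,0,0,0, 45,0,0,35.5,0,0,0, 45,0,0,35.5,0,0,0, 45,0,0,35.5,0,0,0, 45,0,0,35.5,0,0,0, 45,0,0,0,0,0,0, 45,0,0,0,0,0,0]'; python3 -m crank '[0,0,0,0,0,0,0, 0,0,0,0,0,0,0, 0,0,0,0,0,0,0, 0,0,0,0,0,0,0, 0,0,0,0,0,0,0, 0,0,0,0,0,0,0, 0,0,0,0,0,0,0, 0,0,0,0,0,0,0]'
```

```text
clock: 8.7
tcp_pos: [0.452, -0.3652, 0.0406]
tool_rot: [-2.939, -1.097, 0.004]
force: [1.2, -0.3, 0.5]
opening: 0.045
grasp_force: 0.0
clock: 9.37
tcp_pos: [0.4558, -0.3694, 0.0447]
tool_rot: [2.94, 1.095, 0.006]
force: [1.2, 0.3, 7.3]
opening: 0.0201
grasp_force: 59.2
```

```bash
python3 -m crank '[0,0,0,-20,0,0,0, 0,0,0,-35,0,0,0, 0,0,0,-35,0,0,0, 0,0,0,-35,0,0,0, 0,0,0,-20,0,0,0, 0,0,0,0,0,0,0, 0,0,0,0,0,0,0]'; python3 - <<'E'
from h import *
for i in range(3):
    s=ctrl.read_state();print(s['tcp_pos'].round(4),s['force'].round(1),R.from_rotvec(s['tool_rot']).as_matrix().round(3)[:,2])
    p,d=ctrl.camera('scene')
m=ctrl.masks_of('tube_head','scene')
for k in m[:2]: 
    r=k['region']&(d>0);w=cloud('scene',d)[r];print(k['p'],k['at'],np.percentile(w,[2,50,98],axis=0).round(3))
cv2.imwrite('pics/s4.png',cv2.resize(p[150:320,330:530,::-1],None,fx=3,fy=3))
E
```

```text
clock: 9.95
tcp_pos: [0.4543, -0.3688, 0.1885]
tool_rot: [2.941, 1.095, 0.003]
force: [-0.1, -0.5, -2.6]
opening: 0.0201
grasp_force: 59.4
[ 0.4543 -0.3688  0.1885] [-0.1 -0.5 -2.6] [ 0.003 -0.003 -1.   ]
[ 0.4532 -0.368   0.1866] [-0.2  0.6 -2.4] [-0. -0. -1.]
[ 0.4526 -0.3674  0.1855] [-0.3 -0.7 -2.5] [-0.002  0.001 -1.   ]
0.9 [423.1, 237.4] [[ 0.414 -0.401  0.145]
 [ 0.438 -0.373  0.169]
 [ 0.479 -0.334  0.208]]
```

View pics/s4.png

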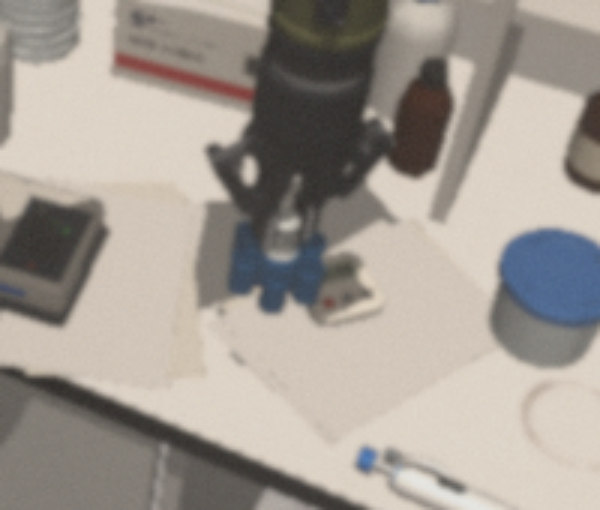

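```bash
python3 -m crank '[0,24.4,-25.9,0,0,0,0, 0,24.4,-25.9,0,0,0,0, 0,24.4,-25.9,0,0,0,0, 0,24.4,-25.9,0,0,0,0, 0,24.4,-25.9,0,0,0,0, 0,24.4,-25.9,0,0,0,0, 0,24.4,-25.9,0,0,0,0, 0,24.4,-25.9,0,0,0,0, 0,0,0,0,0,0,0, 0,0,0,0,0,0,0, 0,0,0,0,0,0,0, 0,0,0,0,0,0,0]'; python3 - <<'E'
from h import *
out=[]
for c in('top','scene'):
    p,d=save(c,c+'5');W=cloud(c,d)
    for k in ctrl.masks_of('tube_head',c)[:1]:
        r=k['region']&(d>0);w=W[r];print(c,k['p'],k['at'],np.percentile(w,[2,50,98],axis=0).round(3))
        # bottom/cups outline: circle at top of cups
        q=w[(w[:,2]>.145)&(w[:,2]<.185)];print(len(q),cv2.minEnclosingCircle((q[:,:2]*1000).astype(np.float32)))
    q=px(c,[.466,-.083,.12]).astype(int)
    out.append(cv2.resize(p[q[1]-30:q[1]+30,q[0]-55:q[0]+55,::-1],None,fx=5,fy=5,interpolation=2))
    s=ctrl.read_state();print(s['tcp_pos'].round(4),s['tool_rot'].round(3),s['force'].round(1))
cv2.imwrite('pics/v5.png',np.vstack(out))
E
```

```text
clock: 11.15
tcp_pos: [0.4654, -0.0845, 0.1861]
tool_rot: [-2.945, -1.094, 0.002]
force: [0.1, -0.2, -2.6]
opening: 0.0199
grasp_force: 59.6
[ 0.4656 -0.0848  0.1864] [-2.945e+00 -1.093e+00  1.000e-03] [-0.7 -0.8 -2.1]
scene 0.75 [315.8, 189.1] [[ 0.427 -0.121  0.144]
 [ 0.452 -0.094  0.17 ]
 [ 0.492 -0.057  0.209]]
529 ((461.0636901855469, -86.99516296386719), 37.71235656738281)
[ 0.4656 -0.0847  0.1866] [-2.945 -1.093  0.   ] [-0.5  0.5 -1.9]
```

View pics/v5.png

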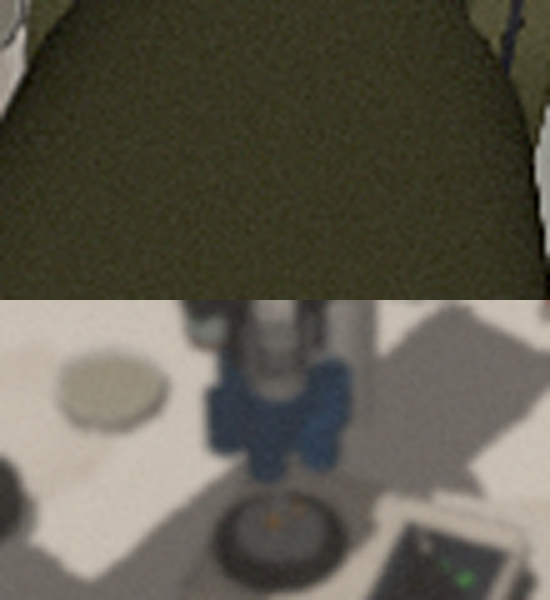

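```bash
python3 -m crank '[0,3.9,-0.6,10,0,0,0, 0,0,0,20,0,0,0, 0,0,0,10,0,0,0, 0,0,0,0,0,0,0, 0,0,0,0,0,0,0, 0,0,0,0,0,0,0, 0,0,0,0,0,0,0]'; python3 - <<'E'
from h import *
c='scene'
p,d=save(c,c+'6');W=cloud(c,d)
for k in ctrl.masks_of('tube_head',c)[:1]:
    r=k['region']&(d>0);w=W[r];print(np.percentile(w,[2,50,98],axis=0).round(3))
    z=ctrl.read_state()['tcp_pos'][2]
    q=w[w[:,2]<z-.0447+.043];print(len(q),cv2.minEnclosingCircle((q[:,:2]*1000).astype(np.float32)))
s=ctrl.read_state();print(s['tcp_pos'].round(4),s['force'].round(1))
E
```

```text
clock: 11.93
tcp_pos: [0.4691, -0.0809, 0.1475]
tool_rot: [2.944, 1.095, 0.002]
force: [-0.4, -0.4, -1.8]
opening: 0.0198
grasp_force: 59.6
[[ 0.43  -0.117  0.104]
 [ 0.455 -0.09   0.131]
 [ 0.494 -0.048  0.171]]
539 ((503.241943359375, -40.664974212646484), 92.39651489257812)
[ 0.469  -0.0808  0.1476] [-0.   0.3 -2.2]
```

```bash
python3 -m crank '[0,0,0,7,0,0,0, 0,0,0,7,0,0,0, 0,0,0,4,0,0,0, 0,0,0,4,0,0,0, 0,0,0,2,0,0,0, 0,0,0,2,0,0,0, 0,0,0,0,0,0,0, 0,0,0,0,0,0,0]'; python3 -m crank '[0,0,0,1,0,0,0, 0,0,0,1,0,0,0, 0,0,0,1,0,0,0, 0,0,0,1,0,0,0, 0,0,0,0,0,0,0, 0,0,0,0,0,0,0]'
```

```text
clock: 12.7
tcp_pos: [0.4693, -0.0811, 0.1215]
tool_rot: [2.943, 1.095, 0.003]
force: [1.5, -1.2, 3.0]
opening: 0.0202
grasp_force: 60.4
clock: 13.2
tcp_pos: [0.4695, -0.0811, 0.1183]
tool_rot: [2.942, 1.095, 0.004]
force: [-0.5, -1.5, 8.4]
opening: 0.0199
grasp_force: 61.0
```

```bash
python3 -m crank '[0,0,0,1.5,0,0,0, 0,0,0,1.5,0,0,0, 0,0,0,1.5,0,0,0, 0,0,0,1.5,0,0,0, 0,0,0,0,0,0,0]'; python3 -m crank '[0,0,0,1.5,0,0,0, 0,0,0,1.5,0,0,0, 0,0,0,0,0,0,0, 0,0,0,0,0,0,0]'
```

```text
clock: 13.62
tcp_pos: [0.468, -0.0806, 0.1107]
tool_rot: [-2.944, -1.096, 0.001]
force: [1.2, -1.1, 1.6]
opening: 0.0197
grasp_force: 60.5
clock: 13.95
tcp_pos: [0.4682, -0.0806, 0.1106]
tool_rot: [2.944, 1.096, 0.002]
force: [-6.7, 0.1, 24.5]
opening: 0.0202
grasp_force: 62.9
```

```bash
python3 -m crank '[0,0,0,-0.8,0,0,0, 0,0,0,0,0,0,0, 0,0,0,0,0,0,0, 0,0,0,0,0,0,0, 0,0,0,0,0,0,0]'; python3 - <<'E'
from h import *
p,d=save('scene','s7');W=cloud('scene',d)
k=ctrl.masks_of('tube_head','scene')[0];w=W[k['region']&(d>0)];print(np.percentile(w,[2,50,98],axis=0).round(3))
s=ctrl.read_state();print(s['tcp_pos'].round(4),s['force'].round(1),s['clock'])
q=px('scene',[.466,-.12,.1]).astype(int)
cv2.imwrite('pics/v7.png',cv2.resize(p[q[1]-45:q[1]+45,q[0]-70:q[0]+70,::-1],None,fx=5,fy=5,interpolation=2))
E
```

```text
clock: 14.37
tcp_pos: [0.4682, -0.0806, 0.1106]
tool_rot: [2.944, 1.096, 0.001]
force: [-5.3, -0.4, 19.5]
opening: 0.0202
grasp_force: 61.7
[[ 0.43  -0.117  0.068]
 [ 0.455 -0.09   0.094]
 [ 0.492 -0.053  0.134]]
[ 0.4681 -0.0806  0.1106] [-4.9 -0.4 18.6] 14.4667
```

View pics/v7.png

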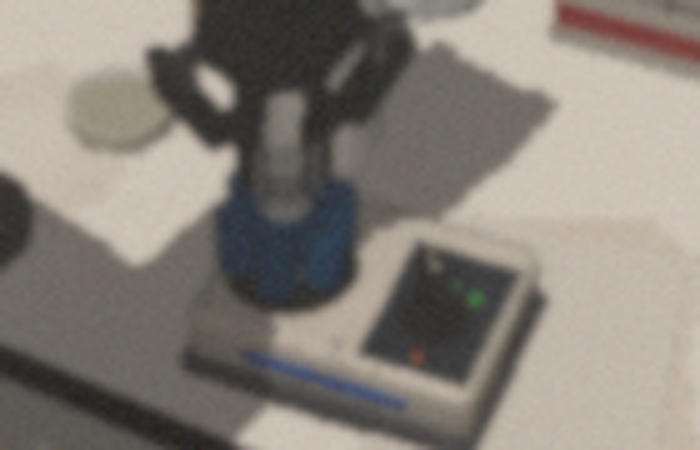

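The picture shows the head level and down on the collar, around (290, 250), and the dial pointer at the white mark, around (432, 262). The push is about 19 N, so I'm handing in.

```bash
python3 -c "
from station import ctrl
print(ctrl.finish_job())"
```

```text
the job is handed in; nothing more can be done
None
```

The job is handed in: the dial is at OFF, and the six-tube head snapped fully home on the drive post, still gripped and pressed with about 19 N; no verdict came back.

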